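# Chock the paint bottles in the sloping rack

## Task

The paint bottles on the sloping wooden rack have rolled apart. Lay the third bottle, which is on the table, in the rack beside the other two, cap uphill like theirs and its foot down at the front lip, and roll all three up against the rack's left side cheek (left as the robot sees it) so that they lie touching. Then wedge the wooden chock into the space between the last bottle and the right cheek, its rubber-faced sloping side against the bottle, its front end at the lip and its underside right down flat on the bed, so that the row cannot roll apart when the rack is carried; leave the glass bowl and the bottles standing behind where they are.

Things in the scene. Friction and masses are not known exactly. Their poses are not given: they have to be found in the camera images.
- rack: light-wood bottle rack, fixed on the table, 141 mm deep, 234 wide, 112 high at the back; two side cheeks, 12 mm thick, carry a bed that slopes up by 30 degrees away from the robot. Origin under its middle at table height, x points level to its high back, y to its left cheek, z up.
- bed: the rack's cork-lined bed, 115 mm up the slope, 210 wide between the cheeks, which stand 34 mm above it; front lip 10 mm thick, 22 high. Frame tilted with it: origin on its surface, mid-width, at the lip's inner face; x up the slope, y to the left cheek (inner faces at y = +-105 mm), z square out. Bottles at home: x 42.5, z 25, closed up to the left cheek y 80, 30, -20 mm.
- bottle_a: white paint bottle, blank brown label, black cap: body 50 mm across, straight for 85 mm, then shoulder and 29 mm cap; 130 mm long, about 0.2 kg. Origin on its axis 42.5 mm from the foot (25 mm above what it lies on), x along it to the cap, y and z turn as it rolls. At first on the bed, foot at the lip, the one nearer the left cheek.
- bottle_b: white paint bottle, blank brown label, black cap: body 50 mm across, straight for 85 mm, then shoulder and 29 mm cap; 130 mm long, about 0.2 kg. Origin on its axis 42.5 mm from the foot (25 mm above what it lies on), x along it to the cap, y and z turn as it rolls. At first on the bed, foot at the lip, right of bottle_a, not touching.
- bottle_c: white paint bottle, blank brown label, black cap: body 50 mm across, straight for 85 mm, then shoulder and 29 mm cap; 130 mm long, about 0.2 kg. Origin on its axis 42.5 mm from the foot (25 mm above what it lies on), x along it to the cap, y and z turn as it rolls. At first lying on the table at one side of the rack, cap roughly away from the robot; it can roll.
- bottle_a_cap (a point): middle of the end of bottle_a's cap, 87.5 mm from the bottle's origin along its x axis
- bottle_b_cap (a point): middle of the end of bottle_b's cap, 87.5 mm from the bottle's origin along its x axis
- bottle_c_cap (a point): middle of the end of bottle_c's cap, 87.5 mm from the bottle's origin along its x axis
- chock: darker wooden chock, 90 mm long (x), underside 51 mm wide (y), body 46 high, 60 wide at the top as its rubber-faced +y side leans out 12 degrees; -y side square; about 0.2 kg. Origin mid-underside. Starts upright on the table beside the rack, x roughly away from the robot: the right way round. Home: bed x 45, y -79.7, z 0; a closed row leaves it 3.5 mm of play, an open one jams it.
- chock_grip (a point): middle of the chock's grip rib, a wooden rib 22 mm thick (along the chock's y), 64 mm long (x), from 46 to 79 mm above the underside; this point is at x 0, y 4, z 62 mm in the chock's frame.
- glass_bowl: small fluted glass bowl, 86 mm across and 44 mm high, loose on the table behind the rack; origin under its middle. A bystander.
- medium_bottle: standing white bottle with black label and cap, 43 x 59 mm and 107 mm high, loose behind the rack; origin under its middle. A bystander.
- ink_bottle: standing ink bottle with a dropper, 40 mm across and 70 mm high, loose to the left behind the rack; origin under its middle. A bystander.
There are look-alikes about, which are no part of the job. Leave any pink look-alike of the bottle_c alone.

How it is judged:
By the outcome, as a careful person would: the job done as asked, in the order asked, and still so for the second after the job is handed in, with the robot touching nothing.
It also fails if it takes over 72 s, if anything falls off the work surface, if the arm or the gripper's body presses on something with over 40 N, if the wrist force passes 120 N, or if a joint passes its speed limit or range.

## Robot

A 6-joint arm with a two-finger parallel gripper is mounted at the origin on a cart in front of the work surface, level with it; the furniture and walls round the work are solid. World frame = base frame: x ahead of the robot, y to its left, z up, the work surface at z = 0. Lengths are in m, angles in rad, forces in N, time in s.
With the tool pointing down it reaches from about 0.375 to 0.9 m from the base axis. Payload 3.1 kg.
Tool frame: the origin (TCP) lies between the finger pads; the fingertips stand manip.finger_overhang ahead of it and the grasp point (between the pads) lies 5 mm behind it (manip.finger_overhang is the distance from the TCP to the fingertips, in m); z points along the fingers, y is the line along which they close (so a half turn about z gives the same grasp; the last joint's range is limited). The gripper opens to 85 mm and grips with 20 to 120 N. Pads are 22 mm wide; open, the fingers measure 114 mm over their backs; the gripper's body (76 mm by 85 mm) begins 54 mm behind the grasp point. The pads swing forward as they close: fully open they stand 13 mm farther back than shut.
Start: joints at [-1.448, 0.527, 1.433, -0, 1.181, -0.178], TCP at [0.186, -0.597, 0.245] pointing down, gripper open.
Joint ranges: [-3.08, 3.08], [-0.75, 2.2], [0.22, 2.44], [-1.43, 4.57], [0, 2.65], [-2.85, 2.85]. Speed limits (rad/s): [2.79, 2.79, 3.14, 3.14, 3.14, 3.14].

## Interface

Orientations are given as a unit quaternion [x, y, z, w].
In Python, from station import manip gives the robot as it stands.
- The arm moves only by the tool drive_tool, never from a script. Its argument "plan" is a list of rows, each a list of 7 numbers: the shift along the tool's x, y, z in m, then the turn, a rotation vector about the tool's x, y, z in degrees, then the opening, from -1 (shut) to 1 (fully open). In form: [[x, y, z, wx, wy, wz, gripper], ...]. A call has 1 to 10 rows; each row shifts and turns the commanded pose from where the row before left it, along the tool's axes as they then stand; what a row does not reach is not made up. A row lasts 1/10 s, in which the tool goes at most 50 mm and 8.59 degrees, less where a joint would pass 70% of its speed; a pose out of reach is approached as far as the arm can. A call is refused whole if a number of a shift passes 0.05 or a number of a turn 8.59, either way. A call with a gripper value outside its range is refused whole. The fingers move at their own pace and stop on an object; "newtons" is the grip in N (left out, the last holds). Time passes only in rows, so rows that do not move let the fingers close. It gives the time, the measured TCP pose, the force, the opening and the grip force at its end, in the units of the state.
- manip.sense(): the state, without advancing time (a new reading comes with each control period).
- manip.snapshot(name): name is "scene" or "side" or "wrist"; returns a dict with "image" (384x512x3 uint8, red, green, blue), "z_map" (384x512 float32, m along the optical axis (not along the pixel's ray), 0 where there is no reading), "fov_y" (degrees; the focal length in pixels is half the picture's height over the tangent of half this angle, whatever the lens; pixels are square), "cx", "cy" (the principal point, pixels), "extrinsics" (4x4, takes a point from camera to world coordinates); the wrist camera has in their place "mount" (4x4, takes a point from camera to tool coordinates, whose origin is the TCP and whose axes are the flange's). Camera axes: x right, y up, looking along -z (the intrinsics and any distortion apply to the point x, -y, -z); pixel columns grow to the right and rows downward; lengths in m; the calibration is good to about 2 mm. A picture is of the moment at which its call begins: read the wrist's pose just before it.
- manip.sign_off(): hands the job in; it is judged then, once.
The state is a dict: "t": time; "q": joint angles; "qd": joint speeds; "tau": joint torques, N m; "tcp_pos": TCP position; "tool_rot": TCP orientation; "force": force on the tool from outside, world axes, zero at the start; "ft_torque": the same for the moment, N m; "finger_gap": opening from 0.0 (shut) to 1.0 (fully open); "gripper_force": force on a finger pad.
Only numpy, scipy, OpenCV 4.12 (cv2) and the standard library are available. Lean on these libraries where they do the work, as an engineer would, in place of code of your own. Each camera call takes 0.05 s, during which the arm holds its last target. There are 200 camera calls.

## Working session

There is one attempt and no reset: what is moved stays moved. The work goes in short steps, Python scripts to look and compute and a tool call to move; the robot and the scene stay as the last step left them, time stands still between calls to the robot, and variables do not carry over. Pictures are saved under pics/ and viewed, at most 10 in all, crops included, and the job is handed in when it is done.

Besides the shell and the picture viewer there is one more tool, called after "Emit:" as name(argument=value, ...), one argument or row to a line, values as JSON. drive_tool: Moves the arm, as the interface text tells. Its arguments: {"type":"object","properties":{"plan":{"type":"array"},"newtons":{"type":"number"}},"required":["plan"]}

```bash
mkdir -p pics; ls; cat > h.py <<'E'
import numpy as np, cv2
from station import manip
from scipy.spatial.transform import Rotation as R
def snap(n):
    s=manip.sense(); d=manip.snapshot(n); d['s']=s
    if 'mount' in d:
        T=np.eye(4);T[:3,:3]=R.from_quat(s['tool_rot']).as_matrix();T[:3,3]=s['tcp_pos']
        d['extrinsics']=T@np.array(d['mount'])
    return d
def pts(d):
    z=d['z_map'];h,w=z.shape;f=h/2/np.tan(np.radians(d['fov_y'])/2)
    v,u=np.mgrid[:h,:w]
    P=np.stack([(u-d['cx'])/f*z,-(v-d['cy'])/f*z,-z],-1)
    E=np.array(d['extrinsics']);return P@E[:3,:3].T+E[:3,3]
def save(d,n): cv2.imwrite('pics/'+n,d['image'][...,::-1])
E
python3 - <<'E'
from h import *
print(manip.finger_overhang)
ims=[]
for n in['scene','side','wrist']:
    d=snap(n);np.savez(n+'0.npz',**{k:v for k,v in d.items() if k!='s'},P=pts(d))
    print(n,{k:v for k,v in d.items() if k not in('image','z_map','s')}); save(d,n+'0.png')
s=manip.sense();print(s)
a=cv2.imread('pics/scene0.png');b=cv2.imread('pics/side0.png')
E
```

```text
pics
0.014
scene {'fov_y': 44.69272764861413, 'cx': 254.66189480636467, 'cy': 195.4018346197789, 'extrinsics': array([[-0.56049003,  0.56764978, -0.60301299, -0.19082245],
       [-0.82807832, -0.37384133,  0.41776662,  0.50243752],
       [ 0.01171395,  0.73349601,  0.67959281,  0.9327097 ],
       [ 0.        ,  0.        ,  0.        ,  1.        ]])}
side {'fov_y': 54.147239161131786, 'cx': 257.6096747119303, 'cy': 187.40697591113386, 'extrinsics': array([[-0.99939138, -0.02411458,  0.02520631,  0.56674218],
       [ 0.03306296, -0.4244123 ,  0.9048652 ,  0.90094396],
       [-0.01112257,  0.90514788,  0.4249513 ,  0.52793103],
       [ 0.        ,  0.        ,  0.        ,  1.        ]])}
wrist {'fov_y': 63.32745386674016, 'cx': 252.25932096807833, 'cy': 195.1672332175309, 'mount': array([[ 1.03432382e-03,  9.48796733e-01,  3.15885564e-01,
         8.03892832e-02],
       [ 9.99999052e-01, -1.26846396e-03,  5.35610490e-04,
        -1.56754253e-04],
       [ 9.08874935e-04,  3.15884710e-01, -9.48797146e-01,
        -1.28856752e-01],
       [ 0.00000000e+00,  0.00000000e+00,  0.00
[... 281 characters left out ...]
 ,  1.        ]])}
{'t': 0.15, 'q': array([-1.44747146e+00,  5.28249456e-01,  1.43361628e+00,  2.89189420e-06,
        1.18139353e+00, -1.78501897e-01]), 'qd': array([ 0.00069856, -0.00321568, -0.00299613, -0.00028707, -0.00025343,
       -0.0025676 ]), 'tau': array([-8.15917224e-05, -4.42745662e+01, -1.78276366e+01, -2.66482803e-04,
        5.63755719e-03, -2.34345578e-06]), 'tcp_pos': array([ 0.18575246, -0.59620722,  0.2445577 ]), 'tool_rot': array([ 9.88633911e-01,  1.50340602e-01,  2.43235203e-05, -8.32953168e-04]), 'force': array([-0.339625  ,  0.29884602, -0.4390966 ]), 'ft_torque': array([-0.00523762,  0.02875535, -0.07959098]), 'gripper_force': 0.0, 'finger_gap': 0.9995231329893067}
```

View pics/scene0.png

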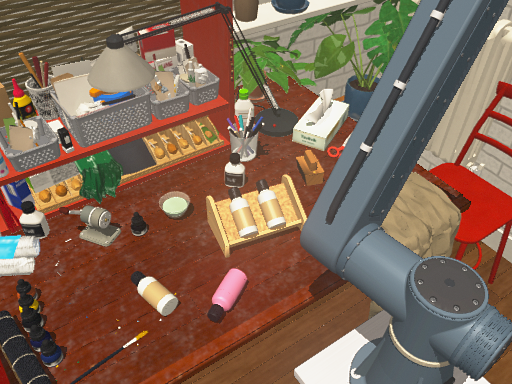

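View pics/side0.png

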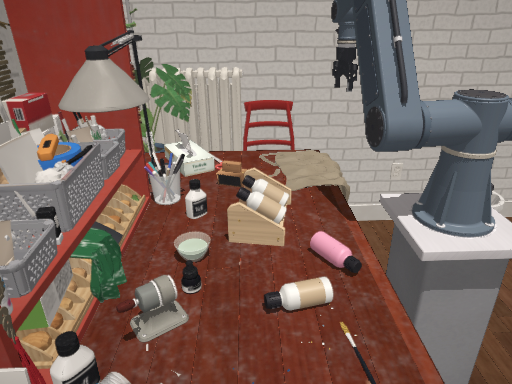

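The scene view shows the rack at about (255,212), bottle a at (242,215) and b at (270,205). Bottle c is at (155,293) and the chock at (310,168), right of the rack. The pink look-alike is at (228,295). The side view agrees: c at (300,294), rack at (258,222), chock at (230,170).

```bash
python3 - <<'E'
from h import *
S=np.load('scene0.npz');D=np.load('side0.npz')
for n,d,l in(('scene',S,[(242,215),(270,205),(155,293),(144,280),(310,168),(312,158),(228,295),(175,205),(235,170),(138,222),(212,200),(224,250),(305,215),(289,180),(200,260)]),('side',D,[(300,294),(258,222),(230,170),(192,245),(280,240),(330,230)])):
    for u,v in l: print(n,u,v,d['P'][v,u].round(3))
# top-down height map from both clouds
ims=[]
for d in(S,D):
    P=d['P'].reshape(-1,3);I=d['image'].reshape(-1,3);ok=(d['z_map'].ravel()>0)
    P=P[ok];I=I[ok]
    m=(P[:,0]>.25)&(P[:,0]<.75)&(abs(P[:,1])<.45)&(P[:,2]>0.004)&(P[:,2]<.2)
    P=P[m];I=I[m];o=np.argsort(P[:,2]);P=P[o];I=I[o]
    c=np.zeros((500,900,3),np.uint8);
    r=((.75-P[:,0])*1000).astype(int);q=((.45-P[:,1])*1000).astype(int)
    for dr in(0,1):
        for dq in(0,1): c[np.clip(r+dr,0,499),np.clip(q+dq,0,899)]=I
    ims.append(cv2.resize(c[:,:,::-1],(540,300)))
cv2.imwrite('pics/top.png',np.vstack(ims))
E
```

```text
scene 242 215 [0.514 0.052 0.09 ]
scene 270 205 [ 0.504 -0.028  0.091]
scene 155 293 [0.45  0.33  0.046]
scene 144 280 [0.494 0.336 0.051]
scene 310 168 [ 0.595 -0.24   0.056]
scene 312 158 [ 0.612 -0.258  0.075]
scene 228 295 [0.354 0.194 0.046]
scene 175 205 [0.697 0.155 0.032]
scene 235 170 [ 0.702 -0.045  0.064]
scene 138 222 [0.679 0.27  0.046]
scene 212 200 [0.588 0.096 0.107]
scene 224 250 [0.489 0.124 0.025]
scene 305 215 [ 0.454 -0.109  0.051]
scene 289 180 [ 0.544 -0.119  0.105]
scene 200 260 [0.512 0.182 0.001]
side 300 294 [0.473 0.345 0.041]
side 258 222 [0.545 0.111 0.064]
side 230 170 [ 0.626 -0.255  0.051]
side 192 245 [0.702 0.152 0.03 ]
side 280 240 [0.492 0.123 0.018]
side 330 230 [0.353 0.055 0.001]
```

View pics/top.png

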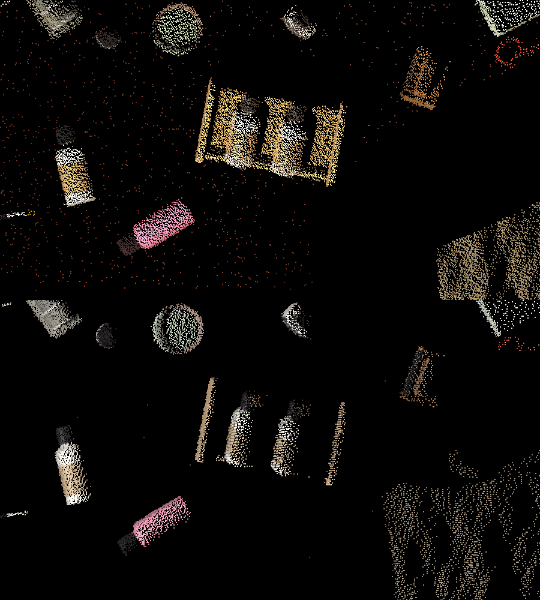

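```bash
cat > fit.py <<'E'
from h import *
from scipy.optimize import least_squares
def plane(P,it=8,t=.004):
    m=np.ones(len(P),bool)
    for _ in range(it):
        c=P[m].mean(0);n=np.linalg.svd(P[m]-c,full_matrices=False)[2][2];m=abs((P-c)@n)<t
    return c,n,m.sum()
def cyl(P,r,c0,a0):
    """axis through c (moved square to a) along a"""
    a0=a0/np.linalg.norm(a0);e1=np.cross(a0,[0,0,1]);e1/=np.linalg.norm(e1);e2=np.cross(e1,a0)
    def un(p):
        a=a0+p[2]*e1+p[3]*e2;return c0+p[0]*e1+p[1]*e2,a/np.linalg.norm(a)
    def f(p):
        c,a=un(p);return np.linalg.norm(np.cross(P-c,a),axis=1)-r
    s=least_squares(f,np.zeros(4),loss='soft_l1',f_scale=.002);return *un(s.x),np.abs(f(s.x)).mean()
def box(P,lo,hi): return ((P>lo)&(P<hi)).all(-1)
E
python3 - <<'E'
from fit import *
S=np.load('scene0.npz');D=np.load('side0.npz')
P={k:d['P'][d['z_map']>0] for k,d in(('S',S),('D',D))}
I={k:d['image'][d['z_map']>0].astype(int) for k,d in(('S',S),('D',D))}
for k in 'SD':
    p=P[k]
    m=box(p,[.40,.27,.008],[.51,.38,.06]);c,a,e=cyl(p[m],.025,np.array([.47,.34,.025]),np.array([1,.15,0]));print(k,'C',c.round(4),a.round(3),e,m.sum())
    q=p[m];t=(q-c)@a;b=I[k][m].min(1)>120;print('  white t range',np.percentile(t[b],[1,99]).round(3)); m2=box(p,[.40,.27,.008],[.6,.40,.06]);t=(p[m2]-c)@a;print('  all',np.percentile(t,[.5,99.5]).round(3))
    m=box(p,[.42,-.14,.03],[.62,.13,.2])
    s30=np.radians(30)
    for nm,c0 in(('A',[.5,.052,.07]),('B',[.5,-.028,.07])):
        c0=np.array(c0);a0=np.array([np.cos(s30),-.15,.5]);a0/=np.linalg.norm(a0)
        w=p[m];dd=np.linalg.norm(np.cross(w-c0,a0),axis=1);t=(w-c0)@a0;mm=(dd<.033)&(abs(t)<.04)&((w[:,2]-c0[2]-t*a0[2])>-.005)
        c,a,e=cyl(w[mm],.025,c0,a0);print(k,nm,c.round(4),a.round(3),e,mm.sum())
    m=box(p,[.55,-.31,.01],[.68,-.2,.1]);q=p[m]
    # chock: pieces
    m1=q[:,2]>.074;t=q[m1];print(k,'rib top n',len(t)); 
    if len(t)>8: print(cv2.minAreaRect((t[:,:2]*1000).astype(np.float32)),t.mean(0))
    m1=(q[:,2]<.06)&(q[:,2]>.03);t=q[m1];print(k,'body',cv2.minAreaRect((t[:,:2]*1000).astype(np.float32)),np.percentile(q[:,2],[1,30,50,70,99]).round(3))
p=P['D'];m=box(p,[.42,.07,.005],[.62,.14,.06]);c,n,k=plane(p[m]);print('left cheek outer',c.round(4),(n*np.sign(n[1])).round(3),k)
# bed from S: cork between
p=P['S'];m=box(p,[.49,-.1,.03],[.56,.1,.1])
best=None
q=p[m];rng=np.random.default_rng(0)
for _ in range(500):
    a=q[rng.choice(len(q),3,False)];n=np.cross(a[1]-a[0],a[2]-a[0]);n/=np.linalg.norm(n)+1e-9;n*=np.sign(n[2])
    if abs(n[2]-.866)>.06: continue
    k=(abs((q-a[0])@n)<.003).sum()
    if best is None or k>best[0]:best=(k,n,a[0])
mm=abs((q-best[2])@best[1])<.005;c,n,k=plane(q[mm]);n*=np.sign(n[2]);print('bed',c.round(4),n.round(3),k,'yaw',np.degrees(np.arctan2(-n[1],-n[0])))
# lip
for k in 'SD':
    p=P[k];m=box(p,[.42,-.12,.005],[.52,.13,.06]);q=p[m];yaw=np.arctan2(-n[1],-n[0]);u=np.array([np.cos(yaw),np.sin(yaw)]);v=np.array([-u[1],u[0]])
    print(k,'front x',np.percentile(q[:,:2]@u,[1,5,10]).round(4),'y rng',np.percentile(q[:,:2]@v,[.5,99.5]).round(4))
    m=box(p,[.42,-.16,.05],[.64,.16,.12]);q=p[m];h=(q-c)@n;r=q[(h>.03)&(h<.04)];yv=r[:,:2]@v;print(np.histogram(yv,bins=np.arange(-.05,.25,.005)) if k=='D' else '');
    for lo,hi in((yv.min()-1,np.median(yv)-.07),(np.median(yv)+.07,9)):
        z=yv[(yv>lo)&(yv<hi)]; 
        if len(z)>5: print('cheek',np.percentile(z,[2,50,98]).round(4),len(z))
E
```

```text
S C [0.4719 0.3275 0.0243] [ 0.974  0.225 -0.003] 0.0027192714205853787 917
  white t range [-0.061  0.032]
  all [-0.061  0.068]
S A [0.5061 0.0476 0.0582] [ 0.846 -0.162  0.509] 0.001653112358057992 480
S B [ 0.5022 -0.0329  0.0647] [ 0.846 -0.163  0.507] 0.0016998015111510994 568
S rib top n 95
((621.387939453125, -259.37872314453125), (22.928264617919922, 66.68801879882812), 66.67303466796875) [ 0.61850865 -0.25753071  0.07762883]
S body ((620.041015625, -259.32781982421875), (62.919132232666016, 93.89248657226562), 69.91439819335938) [0.011 0.04  0.045 0.05  0.08 ]
D C [0.4721 0.3258 0.0239] [ 0.979  0.205 -0.016] 0.001436388388590061 1324
  white t range [-0.059  0.038]
  all [-0.06  0.07]
D A [0.5056 0.046  0.0585] [ 0.849 -0.153  0.505] 0.001080331472043223 299
D B [ 0.5016 -0.0345  0.0652] [ 0.85  -0.17   0.499] 0.0013092608413112566 365
D rib top n 56
((621.1478881835938, -257.0671691894531), (23.69390106201172, 61.330997467041016), 77.04132843017578) [ 0.61970527 -0.25652277  0.07735701]
D body ((622.4218139648438, -258.0237121582031), (64.93324279785156, 91.66608428955078
[... 1181 characters left out ...]
000000e-02,  7.50000000e-02,  8.00000000e-02,  8.50000000e-02,
        9.00000000e-02,  9.50000000e-02,  1.00000000e-01,  1.05000000e-01,
        1.10000000e-01,  1.15000000e-01,  1.20000000e-01,  1.25000000e-01,
        1.30000000e-01,  1.35000000e-01,  1.40000000e-01,  1.45000000e-01,
        1.50000000e-01,  1.55000000e-01,  1.60000000e-01,  1.65000000e-01,
        1.70000000e-01,  1.75000000e-01,  1.80000000e-01,  1.85000000e-01,
        1.90000000e-01,  1.95000000e-01,  2.00000000e-01,  2.05000000e-01,
        2.10000000e-01,  2.15000000e-01,  2.20000000e-01,  2.25000000e-01,
        2.30000000e-01,  2.35000000e-01,  2.40000000e-01,  2.45000000e-01]))
cheek [-0.022   0.0542  0.0807] 222
```

```bash
cat > bed.py <<'E'
from fit import *
yaw=np.radians(-10.7);u=np.array([np.cos(yaw),np.sin(yaw),0]);v=np.array([-u[1],u[0],0])
xb=np.array([0,0,.5])+u*np.cos(np.pi/6);zb=np.cross(xb,v)
RB=np.stack([xb,v,zb],1);RT=np.stack([xb,-v,-zb],1)
import os,json
O=np.array(json.load(open('O.json'))) if os.path.exists('O.json') else None
def tob(p): return (np.asarray(p)-O)@RB
def tow(p): return O+RB@np.asarray(p)
def down(y): c,s=np.cos(np.radians(y)),np.sin(np.radians(y)); return np.array([[c,s,0],[s,-c,0],[0,0,-1.]])
def delta(p,Rm,s=None):
    """turn first (deg, tool), then shift along the turned tool's axes (mm)"""
    s=s or manip.sense();A=R.from_quat(s['tool_rot']).as_matrix();d=np.asarray(p)-s['tcp_pos']
    print('turn',np.degrees(R.from_matrix(A.T@Rm).as_rotvec()).round(2),'shift after',(Rm.T@d*1000).round(1),'| shift before',(A.T@d*1000).round(1),'world',(d*1000).round(1))
E
python3 - <<'E'
from bed import *
S=np.load('scene0.npz');D=np.load('side0.npz')
# provisional origin: y from cheeks, z from bed plane; x from bottle feet
p0=np.array([.5296,-.0041,.0486]);p0=p0+v*(.097-p0@v)
print(p0@zb, 'axis heights',[(np.array(c)-p0)@zb for c in([.5061,.0476,.0582],[.5022,-.0329,.0647],[.5056,.046,.0585],[.5016,-.0345,.0652])])
for d in(S,D):
    P=d['P'];h=(P-p0)@RB;I=d['image'].astype(int);ok=d['z_map']>0
    for y0 in(.0437,-.036):
        m=ok&(abs(h[...,1]-y0)<.02)&(h[...,2]>.028)&(h[...,2]<.055)&(abs(h[...,0])<.15)&(I.min(2)>110)
        print('body x',np.percentile(h[...,0][m],[1,3,97,99]).round(4),end=' ')
        m=ok&(abs(h[...,1]-y0)<.02)&(h[...,2]>.02)&(h[...,2]<.055)&(abs(h[...,0])<.2)&(I.max(2)<75);print('cap x',np.percentile(h[...,0][m],[1,50,99]).round(4),m.sum())
    m=ok&(abs(h[...,1])<.1)&(h[...,2]>.017)&(h[...,2]<.026)&(h[...,0]<0)&(h[...,0]>-.12)&(I.min(2)<150);print('lip top x',np.percentile(h[...,0][m],[2,10,50,90,98]).round(4),m.sum())
E
```

```text
-0.218487650462366 axis heights [np.float64(0.024659026243435224), np.float64(0.024731205052024648), np.float64(0.02501595377139797), np.float64(0.025310468300571452)]
body x [-0.0507 -0.0501  0.0465  0.0507] Traceback (most recent call last):
  File "<stdin>", line 11, in <module>
    return _quantile_unchecked(
        a, q, axis, out, overwrite_input, method, keepdims, weights)
    return _ureduce(a,
                    func=_quantile_ureduce_func,
    ...<5 lines>...
                    overwrite_input=overwrite_input,
                    method=method)
    r = func(a, **kwargs)
    result = _quantile(arr,
                       quantiles=q,
    ...<2 lines>...
                       out=out,
                       weights=wgt)
    slices_having_nans = np.isnan(arr[-1, ...])
                                  ~~~^^^^^^^^^
IndexError: index -1 is out of bounds for axis 0 with size 0
```

```bash
python3 - <<'E'
from bed import *
import json
p0=np.array([.5296,-.0041,.0486]);p0=p0+v*(.097-p0@v);o=p0-xb*.0505;json.dump(list(o),open('O.json','w'))
import bed;bed.O=o
print(o);t=tow([.038,-.083,.12]);print(t);delta(t,RT)
E
```

```text
[0.48712737 0.00667273 0.02335   ]
[ 0.44509705 -0.06985423  0.14627305]
turn [-7.42 29.4  27.32] shift after [  86.9 -565.4  163.7] | shift before [ 404.1 -425.3   99.1] world [259.3 526.4 -98.3]
```

Emit:
drive_tool(
  plan=[
    [0.04, -0.03, 0, 0, 0, 0, -1],
    [0.034, -0.036, 0, 0, 0, 0, -1],
    [0.033, -0.036, 0, 0, 0, 0, -1],
    [0.033, -0.036, 0, 0, 0, 0, -1],
    [0.033, -0.036, 0, 0, 0, 0, -1],
    [0.033, -0.036, 0, 0, 0, 0, -1],
    [0.033, -0.036, 0, 0, 0, 0, -1],
    [0.033, -0.036, 0, 0, 0, 0, -1],
    [0.033, -0.036, 0, 0, 0, 0, -1],
    [0.033, -0.036, 0, 0, 0, 0, -1],
  ],
)

```text
t: 1.15
tcp_pos: [0.4037, -0.1564, 0.2454]
tool_rot: [0.989, 0.15, 0.0, 0.0]
force: [1.5, -0.2, -0.4]
finger_gap: 0.004
gripper_force: 0.0
```

Emit:
drive_tool(
  plan=[
    [0.033, -0.036, 0, -0.93, 3.68, 3.42, -1],
    [0.033, -0.035, 0, -0.93, 3.68, 3.42, -1],
    [0, 0, 0, -0.93, 3.68, 3.42, -1],
    [0, 0, 0, -0.93, 3.68, 3.42, -1],
    [0, 0, 0, -0.93, 3.68, 3.42, -1],
    [0, 0, 0, -0.93, 3.68, 3.42, -1],
    [0, 0, 0, -0.93, 3.68, 3.42, -1],
    [0, 0, 0, -0.93, 3.68, 3.42, -1],
    [0, 0, 0, 0, 0, 0, -1],
  ],
)

```text
t: 2.05
tcp_pos: [0.4454, -0.0708, 0.2457]
tool_rot: [0.962, -0.091, 0.256, 0.024]
force: [-0.1, -0.5, 0.2]
finger_gap: 0.001
gripper_force: 0.0
```

```bash
python3 - <<'E'
from bed import *
s=manip.sense();print(s['t'],tob(s['tcp_pos']),s['q'].round(2),s['force']);delta(tow([.038,-.083,.09]),RT)
E
```

```text
2.05 [ 0.08810984 -0.08384811  0.20589104] [-0.51  0.17  2.21  0.55  0.31  0.76] [-0.06244558 -0.51335046  0.23002067]
turn [ 0.01  0.15 -0.07] shift after [-50.1  -0.8 115.9] | shift before [-49.8  -0.8 116. ] world [  14.5   -1.9 -125.4]
```

Emit:
drive_tool(
  plan=[
    [-0.017, 0, 0.03, 0, 0, 0, -1],
    [-0.017, 0, 0.03, 0, 0, 0, -1],
    [-0.016, -0.001, 0.03, 0, 0, 0, -1],
    [0, 0, 0.025, 0, 0, 0, -1],
    [0, 0, 0, 0, 0, 0, -1],
  ],
)

```text
t: 2.55
tcp_pos: [0.4662, -0.066, 0.1915]
tool_rot: [0.959, -0.084, 0.269, 0.01]
force: [0.2, -0.7, -0.0]
finger_gap: -0.003
gripper_force: 0.0
```

```bash
python3 - <<'E'
from bed import *
d=snap('wrist');save(d,'w1.png');s=d['s']
print(s['t'],tob(s['tcp_pos']),s['q'].round(2),s['force']);delta(tow([.038,-.083,.026]),RT)
E
```

```text
2.55 [ 0.07799706 -0.07530551  0.14918431] [-0.5   0.35  2.25  1.42  0.19 -0.11] [ 0.18582321 -0.66029854 -0.00815658]
turn [-1.83 -1.21  0.2 ] shift after [-39.8   7.8 123.9] | shift before [-42.4  11.6 122.7] world [  25.6  -12.8 -127.2]
```

View pics/w1.png

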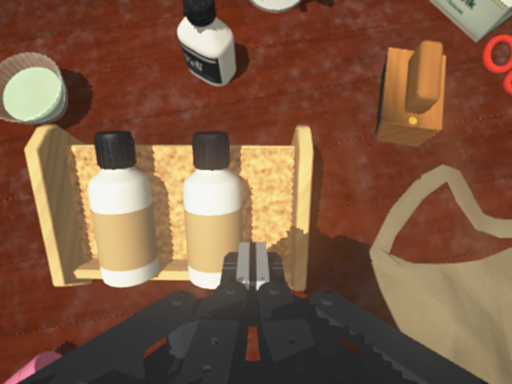

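The wrist view shows the two bottles at (125,210) and (213,210), the shut fingers at (253,262) and the chock at (412,95). The wrist is near its singularity (q5≈0.2). I'll work out the arm geometry from the readings and choose tool tilts that avoid it.

```bash
cat > kin.py <<'E'
from bed import *
dat=[([-1.44747,.52825,1.43362],[.18575,-.59621,.24456],[.9886339,.1503406,0,-.00083]),
([-.51,.17,2.21],[.4454,-.0708,.2457],[.962,-.091,.256,.024]),([-.5,.35,2.25],[.4662,-.066,.1915],[.959,-.084,.269,.01])]
s=manip.sense();dat[2]=(s['q'][:3],s['tcp_pos'],s['tool_rot'])
def res(p):
    L1,L2,h,d=p;o=[]
    for q,t,r in dat:
        w=np.array(t)-d*R.from_quat(r).as_matrix()[:,2];k=w[0]*np.cos(q[0])+w[1]*np.sin(q[0])
        o+=[k-L1*np.sin(q[1])-L2*np.sin(q[1]+q[2]),w[2]-h-L1*np.cos(q[1])-L2*np.cos(q[1]+q[2])]
    return np.array(o)
E
python3 - <<'E'
from kin import *
s=least_squares(res,[.45,.4,.2,.25]);print(s.x.round(4),res(s.x).round(4))
L1,L2,h,d=s.x
for q,t,r in dat:
    w=np.array(t)-d*R.from_quat(r).as_matrix()[:,2];print('lat',-w[0]*np.sin(q[0])+w[1]*np.cos(q[0]))
lat=np.mean([-(np.array(t)-d*R.from_quat(r).as_matrix()[:,2])[0]*np.sin(q[0])+(np.array(t)-d*R.from_quat(r).as_matrix()[:,2])[1]*np.cos(q[0]) for q,t,r in dat])
for x,y,z in((.042,-.045,.06),(.042,-.045,.02),(.042,-.083,.026),(.045,-.076,.063)):
  for tilt in(30,15,0,-15):
    Rt=RT@R.from_euler('y',tilt-30,degrees=True).as_matrix();zt=Rt[:,2]
    w=tow([x,y,z])-d*zt;r=np.hypot(w[0],w[1]);k=np.sqrt(r*r-lat*lat);q1=np.arctan2(w[1],w[0])-np.arcsin(lat/r)
    D2=k*k+(w[2]-h)**2;q3=np.arccos((D2-L1**2-L2**2)/2/L1/L2)
    q2=np.arctan2(k,w[2]-h)-np.arctan2(L2*np.sin(q3),L1+L2*np.cos(q3))
    f=np.array([np.sin(q2+q3)*np.cos(q1),np.sin(q2+q3)*np.sin(q1),np.cos(q2+q3)])
    print((x,y,z),tilt,zt.round(2),'q',np.round([q1,q2,q3],2),'q5',np.arccos(f@zt).round(3),'dir', np.sign(np.cross(f,zt)@[-np.sin(q1),np.cos(q1),0]))
E
```

```text
[0.6217 0.3201 0.0156 0.1733] [ 0.0055 -0.0126  0.0155 -0.0005 -0.0189  0.0131]
lat 0.11100500985405527
lat 0.12836691714062504
lat 0.1316534219341135
(0.042, -0.045, 0.06) 30 [ 0.49 -0.09 -0.87] q [-0.37  0.51  2.39] q5 0.291 dir -1.0
(0.042, -0.045, 0.06) 15 [ 0.25 -0.05 -0.97] q [-0.35  0.51  2.24] q5 0.142 dir 1.0
(0.042, -0.045, 0.06) 0 [ 0. -0. -1.] q [-0.34  0.53  2.11] q5 0.501 dir 1.0
(0.042, -0.045, 0.06) -15 [-0.25  0.05 -0.97] q [-0.32  0.59  1.99] q5 0.829 dir 1.0
(0.042, -0.045, 0.02) 30 [ 0.49 -0.09 -0.87] q [-0.36  0.6   2.38] q5 0.371 dir -1.0
(0.042, -0.045, 0.02) 15 [ 0.25 -0.05 -0.97] q [-0.35  0.59  2.23] q5 0.073 dir 1.0
(0.042, -0.045, 0.02) 0 [ 0. -0. -1.] q [-0.33  0.61  2.1 ] q5 0.436 dir 1.0
(0.042, -0.045, 0.02) -15 [-0.25  0.05 -0.97] q [-0.32  0.66  1.97] q5 0.774 dir 1.0
(0.042, -0.083, 0.026) 30 [ 0.49 -0.09 -0.87] q [-0.46  0.59  2.39] q5 0.372 dir -1.0
(0.042, -0.083, 0.026) 15 [ 0.25 -0.05 -0.97] q [-0.43  0.57  2.24] q5 0.093 dir 1.0
(0.042, -0.083, 0.026) 0 [ 0. -0. -1.] q [-0.41  0.6   2.11] q5 0.44 dir 1.0
(0.042, -0.083, 0.026) -15 [-0.25  0.05 -0.97] q [-0.39  0.64  1.98] q5 0.775 dir 1.0
(0.045, -0.076, 0.063) 30 [ 0.49 -0.09 -0.87] q [-0.45  0.5   2.39] q5 0.287 dir -1.0
(0.045, -0.076, 0.063) 15 [ 0.25 -0.05 -0.97] q [-0.42  0.5   2.24] q5 0.163 dir 1.0
(0.045, -0.076, 0.063) 0 [ 0. -0. -1.] q [-0.4   0.53  2.1 ] q5 0.511 dir 1.0
(0.045, -0.076, 0.063) -15 [-0.25  0.05 -0.97] q [-0.38  0.58  1.98] q5 0.837 dir 1.0
```

Emit:
drive_tool(
  plan=[
    [0, 0, 0, 0, -4, 0, -1],
    [0, 0, 0, 0, -4, 0, -1],
    [0, 0, 0, 0, -5, 0, -1],
    [0, 0, 0, 0, -5, 0, -1],
    [0, 0, 0, 0, -5, 0, -1],
    [0, 0, 0, 0, -5, 0, -1],
    [0, 0, 0, 0, 0, 0, -1],
  ],
)

```text
t: 3.3
tcp_pos: [0.4738, -0.0576, 0.1952]
tool_rot: [0.989, -0.075, 0.125, -0.018]
force: [0.4, 0.3, -0.1]
finger_gap: -0.001
gripper_force: 0.0
```

```bash
python3 - <<'E'
from bed import *
s=manip.sense()
print(s['t'],tob(s['tcp_pos']),s['q'].round(2),s['force']);delta(tow([.038,-.083,.07]),down(-10.7))
E
```

```text
3.3 [ 0.08493392 -0.06564681  0.14942497] [-0.43  0.34  2.02  0.22  0.57  1.12] [ 0.37866041  0.26855532 -0.11534584]
turn [ -3.37 -14.07   2.02] shift after [-0.9 17.4 92.3] | shift before [-23.9  22.2  88. ] world [ -4.1 -16.9 -92.3]
```

Emit:
drive_tool(
  plan=[
    [0, 0, 0, -1.1, -4.7, 0.7, -1],
    [0, 0, 0, -1.1, -4.7, 0.7, -1],
    [0, 0, 0, -1.1, -4.7, 0.7, -1],
    [0, 0.009, 0.01, 0, 0, 0, -1],
    [0, 0.008, 0.02, 0, 0, 0, -1],
    [0, 0, 0.02, 0, 0, 0, -1],
    [0, 0, 0.02, 0, 0, 0, -1],
    [0, 0, 0, 0, 0, 0, -1],
  ],
)

```text
t: 4.1
tcp_pos: [0.4639, -0.0714, 0.1208]
tool_rot: [0.995, -0.095, -0.005, -0.004]
force: [0.0, -0.3, -0.6]
finger_gap: -0.002
gripper_force: 0.0
```

```bash
python3 - <<'E'
from bed import *
s=manip.sense()
print(s['t'],tob(s['tcp_pos']),s['q'].round(2),s['force']);delta(tow([.038,-.083,.026]),down(-10.7))
E
```

```text
4.1 [ 0.04153386 -0.08104149  0.08852339] [-0.39  0.54  1.92  0.01  0.7   1.36] [ 0.01314443 -0.3484924  -0.62962021]
turn [-0.42  0.66 -0.15] shift after [28.2  2.  55.9] | shift before [28.8  2.3 55.6] world [ 27.3  -7.2 -55.9]
```

Emit:
drive_tool(
  plan=[
    [0.014, 0.002, 0.014, 0, 0, 0, -1],
    [0.014, 0, 0.014, 0, 0, 0, -1],
    [0, 0, 0.014, 0, 0, 0, -1],
    [0, 0, 0.014, 0, 0, 0, -1],
    [0, 0, 0, 0, 0, 0, -1],
  ],
)

```text
t: 4.6
tcp_pos: [0.4927, -0.0785, 0.0662]
tool_rot: [0.996, -0.094, -0.004, -0.004]
force: [-1.0, -0.3, 0.3]
finger_gap: -0.007
gripper_force: 0.0
```

Emit:
drive_tool(
  plan=[
    [0, -0.008, 0, 0, 0, 0, -1],
    [0, -0.008, 0, 0, 0, 0, -1],
    [0, -0.008, 0, 0, 0, 0, -1],
    [0, -0.008, 0, 0, 0, 0, -1],
    [0, -0.008, 0, 0, 0, 0, -1],
    [0, -0.008, 0, 0, 0, 0, -1],
    [0, -0.008, 0, 0, 0, 0, -1],
    [0, -0.007, 0, 0, 0, 0, -1],
    [0, -0.004, 0, 0, 0, 0, -1],
    [0, 0, 0, 0, 0, 0, -1],
  ],
)

```text
t: 5.6
tcp_pos: [0.5068, -0.0117, 0.0673]
tool_rot: [0.996, -0.094, -0.003, -0.004]
force: [-1.2, -0.7, 1.6]
finger_gap: 0.001
gripper_force: 0.0
```

```bash
cat > st.py <<'E'
from bed import *
s=manip.sense()
print(round(s['t'],2),(tob(s['tcp_pos'])*1000).round(1),s['q'].round(2),'F bed',(s['force']@RB).round(1),s['finger_gap'].round(3),s['gripper_force'])
E
cat > rk.py <<'E'
from bed import *
def rack():
    for n in('scene','side'):
        d=snap(n);P=tob(pts(d));ok=(d['z_map']>0)&(d['image'].min(2)>90)
        m=ok&(P[...,0]>.01)&(P[...,0]<.08)&(abs(P[...,1])<.1)&(P[...,2]>.03)&(P[...,2]<.056)
        h=np.histogram(P[m][:,1],bins=np.arange(-.105,.106,.01))[0];print(n,h)
        top=m&(P[...,2]>.046);y=np.sort(P[top][:,1]);
        for g in np.split(y,np.where(np.diff(y)>.008)[0]+1):
            if len(g)>15: print('  ridge',(np.mean(g)*1000).round(1),len(g))
E
python3 -c "
import st;from rk import *;rack()"
```

```text
Traceback (most recent call last):
  File "st.py", line 3, in <module>
    print(round(s['t'],2),(tob(s['tcp_pos'])*1000).round(1),s['q'].round(2),'F bed',(s['force']@RB).round(1),s['finger_gap'].round(3),s['gripper_force'])
                                                                                                             ^^^^^^^^^^^^^^^^^^^^^
AttributeError: 'float' object has no attribute 'round'
```

```bash
sed -i "s/s\['finger_gap'\].round(3)/round(s['finger_gap'],3)/" st.py
python3 -c "
import st;from rk import *;rack()"
```

```text
5.6 [ 41.7 -14.4  26.7] [-0.25  0.67  1.86  0.01  0.62  1.5 ] F bed [-0.1 -0.9  1.9] 0.001 0.0
scene [  0   0   0   0   0   0   0   0   0   0   0   0   0  64 120  80  77  97
 115 120  67]
  ridge 34.2 99
  ridge 76.4 264
side [  0   0   0   0   0   0   0   0   0   9   0   0  24  55 125  10   6  32
  80 144  87]
  ridge 30.4 108
  ridge 79.4 151
```

Emit:
drive_tool(
  plan=[
    [0, -0.003, 0, 0, 0, 0, -1],
    [0, -0.003, 0, 0, 0, 0, -1],
    [0, 0, 0, 0, 0, 0, -1],
  ],
)

```text
t: 6.0
tcp_pos: [0.5073, -0.0084, 0.0674]
tool_rot: [0.996, -0.093, -0.003, -0.002]
force: [-4.5, -10.3, 3.6]
finger_gap: -0.001
gripper_force: 4.8
```

```bash
python3 -c "
import st;from rk import *;rack()"
```

```text
6.0 [ 41.6 -11.1  26.8] [-0.24  0.67  1.86  0.01  0.62  1.51] F bed [ -0.4 -10.9   4.4] -0.001 4.756067097187042
scene [  0   0   0   0   0   0   0   0   0   0   0   0   0  45 107 111  61  96
 106 117  70]
  ridge 36.2 106
  ridge 79.6 271
side [  0   0   0   0   0   0   0   0   0   2   6   0  14  46 109  47   1  22
  71 121 105]
  ridge 33.1 110
  ridge 82.0 150
```

Emit:
drive_tool(
  plan=[
    [0, 0.003, 0, 0, 0, 0, -1],
    [0, 0, -0.02, 0, 0, 0, -1],
    [0, 0, -0.035, 0, 0, 0, -1],
    [0, 0, -0.04, 0, 0, 0, -1],
    [0, 0, -0.04, 0, 0, 0, 0],
    [0, 0, 0, 0, 0, 0, 1],
  ],
)

```text
t: 6.7
tcp_pos: [0.5118, -0.011, 0.2071]
tool_rot: [0.996, -0.094, 0.003, -0.003]
force: [0.1, 0.3, 0.4]
finger_gap: 0.332
gripper_force: 0.0
```

```bash
cat >> bed.py <<'E'
def tb(y,t): return down(y)@R.from_euler('y',t,degrees=True).as_matrix()
E
python3 - <<'E'
import st
from bed import *
delta([.45,.3247,.20],tb(12.4,-30))
E
```

```text
6.7 [115.7 -12.8 145.4] [-0.24  0.43  1.76  0.01  0.95  1.51] F bed [0.2 0.3 0.3] 0.332 0.0
turn [ -6.38 -30.01 -22.62] shift after [ 1.380e+01 -3.412e+02  3.000e-01] | shift before [-123.8 -318.1    8.5] world [-61.8 335.7  -7.1]
```

Emit:
drive_tool(
  plan=[
    [-0.012, -0.025, 0, 0, 0, 0, 1],
    [-0.012, -0.033, 0, 0, 0, 0, 1],
    [-0.012, -0.033, 0, 0, 0, 0, 1],
    [-0.012, -0.033, 0, 0, 0, 0, 1],
    [-0.012, -0.033, 0, 0, 0, 0, 1],
    [-0.013, -0.033, 0, 0, 0, 0, 1],
    [-0.013, -0.033, 0, 0, 0, 0, 1],
    [-0.013, -0.033, 0, 0, 0, 0, 1],
    [-0.012, -0.033, 0, 0, 0, 0, 1],
    [-0.012, -0.029, 0, 0, 0, 0, 1],
  ],
)

```text
t: 7.7
tcp_pos: [0.446, 0.3267, 0.204]
tool_rot: [0.996, -0.094, -0.003, -0.004]
force: [0.2, 0.6, 0.4]
finger_gap: 0.998
gripper_force: 0.0
```

Emit:
drive_tool(
  plan=[
    [0, 0, 0, -0.8, -3.75, -2.83, 1],
    [0, 0, 0, -0.8, -3.75, -2.83, 1],
    [0, 0, 0, -0.8, -3.75, -2.83, 1],
    [0, 0, 0, -0.8, -3.75, -2.83, 1],
    [0, 0, 0, -0.8, -3.75, -2.83, 1],
    [0, 0, 0, -0.8, -3.75, -2.83, 1],
    [0, 0, 0, -0.8, -3.75, -2.83, 1],
    [0, 0, 0, -0.8, -3.75, -2.83, 1],
    [0, 0, 0, 0, 0, 0, 1],
  ],
)

```text
t: 8.6
tcp_pos: [0.4473, 0.3251, 0.2026]
tool_rot: [0.958, 0.105, -0.264, 0.027]
force: [0.7, 0.6, -0.8]
finger_gap: 1.0
gripper_force: 0.0
```

```bash
python3 - <<'E'
import st
from bed import *
d=snap('wrist');save(d,'w2.png')
p=pts(d)[d['z_map']>0];I=d['image'][d['z_map']>0]
m=box(p,[.40,.27,.008],[.51,.38,.06]);c,a,e=cyl(p[m],.025,np.array([.47,.3267,.025]),np.array([1,.22,0]));print(c,a,e,m.sum())
m2=box(p,[.38,.27,.008],[.6,.40,.06]);print(np.percentile((p[m2]-c)@a,[.5,99.5]),np.degrees(np.arctan2(a[1],a[0])))
delta([.4628,.3247,.10],tb(12.4,-30))
E
```

```text
8.6 [  4.5 305.5 204.3] [0.38 0.7  1.33 0.09 1.64 1.72] F bed [ 0.1  0.7 -1. ] 1.0 0.0
[0.47006131 0.3264213  0.02461893] [ 0.97234909  0.23117126 -0.03312242] 0.00130668771077185 7758
[-0.05765228  0.03909977] 13.373512828659265
turn [-0.21  0.72  0.08] shift after [65.1  3.7 81.6] | shift before [66.1  4.1 80.7] world [  16.    -0.3 -103.2]
```

View pics/w2.png

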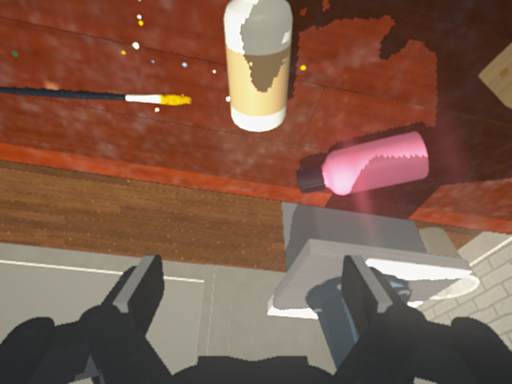

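Emit:
drive_tool(
  plan=[
    [0.018, 0.004, 0.02, 0, 0.7, 0, 1],
    [0.017, 0, 0.026, 0, 0, 0, 1],
    [0.017, 0, 0.026, 0, 0, 0, 1],
    [0.017, 0, 0.026, 0, 0, 0, 1],
    [0.016, 0, 0.024, 0, 0, 0, 1],
    [0.01, 0, 0.013, 0, 0, 0, 1],
    [0.006, 0, 0.009, 0, 0, 0, 1],
    [0.002, 0, 0.003, 0, 0, 0, 1],
    [0, 0, 0, 0, 0, 0, 1],
  ],
  newtons=30,
)

```text
t: 9.55
tcp_pos: [0.463, 0.325, 0.0266]
tool_rot: [0.96, 0.105, -0.257, 0.026]
force: [-0.5, 0.4, 0.9]
finger_gap: 1.002
gripper_force: 0.0
```

```bash
python3 - <<'E'
import st
from bed import *
print(st.s['tcp_pos']);delta([.463,.3245,.023],tb(12.6,-30))
E
```

```text
9.55 [-70.1 308.3  44.2] [0.37 0.94 1.37 0.08 1.35 1.69] F bed [-0.1  0.3  1.1] 1.002 0.0
[0.46297855 0.32503901 0.02659227]
turn [-0.3  -0.1  -0.03] shift after [1.7 0.5 3.2] | shift before [1.7 0.5 3.2] world [ 0.  -0.5 -3.6]
```

Emit:
drive_tool(
  plan=[
    [0.001, 0, 0.003, 0, 0, 0, 0.3],
    [0, 0, 0, 0, 0, 0, -0.5],
    [0, 0, 0, 0, 0, 0, -1],
    [0, 0, 0, 0, 0, 0, -1],
    [0, 0, 0, 0, 0, 0, -1],
    [0, 0, 0, 0, 0, 0, -1],
  ],
  newtons=30,
)

```text
t: 10.15
tcp_pos: [0.4626, 0.3249, 0.024]
tool_rot: [0.96, 0.105, -0.257, 0.026]
force: [1.3, 0.4, 6.0]
finger_gap: 0.576
gripper_force: 31.4
```

Emit:
drive_tool(
  plan=[
    [-0.01, 0, -0.017, 0, 0, 0, -1],
    [-0.015, 0, -0.026, 0, 0, 0, -1],
    [-0.015, 0, -0.026, 0, 0, 0, -1],
    [-0.02, 0, -0.035, 0, 0, 0, -1],
    [-0.02, 0, -0.035, 0, 0, 0, -1],
    [0, 0, 0, 0, 0, 0, -1],
  ],
)

```text
t: 10.75
tcp_pos: [0.4651, 0.3254, 0.1895]
tool_rot: [0.962, 0.106, -0.251, 0.024]
force: [1.3, -0.1, -1.4]
finger_gap: 0.572
gripper_force: 31.5
```

```bash
python3 - <<'E'
import st
from bed import *
d=snap('side');save(d,'s2.png')
# target above bed: origin at x 42.5 ; grasp ~+8
delta(tow([.06,-.042,.10])+[0,0,.06],down(-10.7))
E
```

```text
10.75 [ 13.1 309.1 184.3] [0.37 0.72 1.31 0.08 1.61 1.71] F bed [ 0.4  0.1 -1.9] 0.572 31.483492255210876
turn [ 5.67 29.15 22.71] shift after [ 83.8 350.3 -13.2] | shift before [-60.1 355.   16.8] world [  17.3 -359.7   13.2]
```

View pics/s2.png

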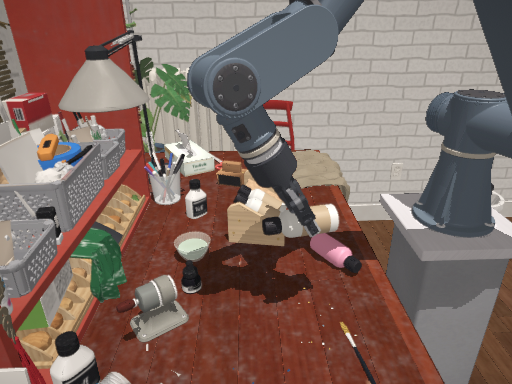

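Emit:
drive_tool(
  plan=[
    [-0.006, 0.025, 0.002, 0, 0, 0, -1],
    [-0.006, 0.035, 0.002, 0, 0, 0, -1],
    [-0.006, 0.036, 0.002, 0, 0, 0, -1],
    [-0.006, 0.036, 0.002, 0, 0, 0, -1],
    [-0.006, 0.036, 0.002, 0, 0, 0, -1],
    [-0.006, 0.036, 0.002, 0, 0, 0, -1],
    [-0.006, 0.036, 0.002, 0, 0, 0, -1],
    [-0.006, 0.036, 0.001, 0, 0, 0, -1],
    [-0.006, 0.036, 0.001, 0, 0, 0, -1],
    [-0.006, 0.035, 0.001, 0, 0, 0, -1],
  ],
)

```text
t: 11.8
tcp_pos: [0.477, -0.0291, 0.1961]
tool_rot: [0.96, 0.105, -0.258, 0.025]
force: [0.3, 0.5, -2.7]
finger_gap: 0.576
gripper_force: 31.5
```

Emit:
drive_tool(
  plan=[
    [0, 0.008, 0, 0.7, 3.64, 2.84, -1],
    [0, 0, 0, 0.7, 3.64, 2.84, -1],
    [0, 0, 0, 0.7, 3.64, 2.84, -1],
    [0, 0, 0, 0.7, 3.64, 2.84, -1],
    [0, 0, 0, 0.7, 3.64, 2.84, -1],
    [0, 0, 0, 0.7, 3.64, 2.84, -1],
    [0, 0, 0, 0.7, 3.64, 2.84, -1],
    [0, 0, 0, 0.7, 3.64, 2.84, -1],
    [0, 0, 0, 0, 0, 0, -1],
  ],
)

```text
t: 12.7
tcp_pos: [0.4764, -0.0349, 0.1962]
tool_rot: [0.996, -0.094, -0.006, 0.002]
force: [-0.6, 0.3, -2.7]
finger_gap: 0.577
gripper_force: 31.5
```

```bash
python3 - <<'E'
import st
from bed import *
delta(tow([.058,-.042,.032]),down(-10.7))
d=snap('wrist');save(d,'w3.png');P=pts(d);ok=(d['z_map']>0)
T=R.from_quat(d['s']['tool_rot']).as_matrix();L=(P-d['s']['tcp_pos'])@T
m=ok&(abs(L[...,0])<.07)&(abs(L[...,1])<.024)&(abs(L[...,2])<.06)&(d['image'].min(2)>100)
c,a,e=cyl(L[m],.025,np.zeros(3),np.array([.87,0,-.5]));print('held bottle in tool',c,a,e,m.sum())
rack=__import__('rk').rack;rack()
E
```

```text
12.7 [ 84.  -42.8 151.1] [-0.3   0.41  1.84 -0.01  0.9   1.46] F bed [-1.9  0.2 -2. ] 0.577 31.48709535598755
turn [ 0.26  0.71 -0.04] shift after [ 37.   -0.8 116.1] | shift before [ 38.5  -1.4 115.6] world [  36.6   -6.1 -116.1]
held bottle in tool [-0.00034291  0.00035811 -0.00059666] [ 0.90904618 -0.01285423 -0.41649706] 0.00269822690030801 11534
scene [  0   0   0   0   0   0   0   0   0   0   2  60  86 107 115 114  67  99
  97 124  67]
  ridge 29.2 267
  ridge 78.7 259
side [  0   0   0   0   0   0   0   0   0   0   0   1  20  59 111  44   1  27
  62 131 100]
  ridge 32.7 135
  ridge 82.0 149
```

View pics/w3.png

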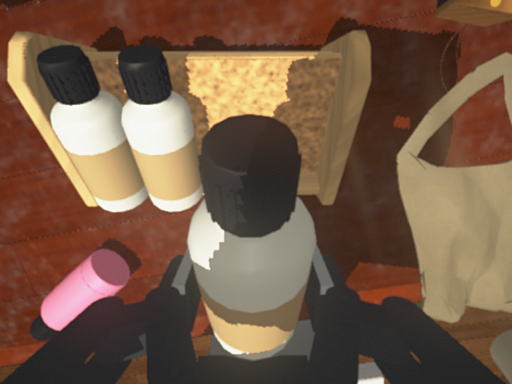

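Emit:
drive_tool(
  plan=[
    [0.02, 0.002, 0.01, 0, 0.7, 0, -1],
    [0.018, 0.001, 0.02, 0, 0, 0, -1],
    [0, 0, 0.025, 0, 0, 0, -1],
    [0, 0, 0.025, 0, 0, 0, -1],
    [0, 0, 0.02, 0, 0, 0, -1],
    [0, 0, 0.012, 0, 0, 0, -1],
    [0, 0, 0, 0, 0, 0, -1],
  ],
)

```text
t: 13.55
tcp_pos: [0.5163, -0.046, 0.0834]
tool_rot: [0.996, -0.093, 0.0, 0.003]
force: [-0.6, -0.2, -0.6]
finger_gap: 0.574
gripper_force: 31.5
```

```bash
python3 - <<'E'
import st
from bed import *
delta(tow([.053,-.046,.0245]),down(-10.7))
for n in ('side','scene'):
    d=snap(n);P=tob(pts(d));ok=(d['z_map']>0)&(d['image'].min(2)>90)
    w=P[ok&(P[...,0]>-.03)&(P[...,0]<.09)&(abs(P[...,1]+.045)<.03)&(P[...,2]>.03)&(P[...,2]<.07)]
    print(n,len(w),np.percentile(w,[1,50,99],axis=0).round(3).tolist())
E
```

```text
13.55 [ 63.3 -46.4  32.8] [-0.3   0.64  1.83 -0.01  0.67  1.46] F bed [-0.7 -0.3 -0.2] 0.574 31.512826681137085
turn [ 0.28 -0.08  0.03] shift after [-4.8 -0.4 12.3] | shift before [-4.8 -0.4 12.3] world [ -4.7   1.3 -12.3]
side 234 [[0.013, -0.051, 0.031], [0.039, -0.025, 0.046], [0.089, -0.016, 0.059]]Traceback (most recent call last):
  File "<stdin>", line 7, in <module>
    return _quantile_unchecked(
        a, q, axis, out, overwrite_input, method, keepdims, weights)
    return _ureduce(a,
                    func=_quantile_ureduce_func,
    ...<5 lines>...
                    overwrite_input=overwrite_input,
                    method=method)
    r = func(a, **kwargs)
    result = _quantile(arr,
                       quantiles=q,
    ...<2 lines>...
                       out=out,
                       weights=wgt)
    slices_having_nans = np.isnan(arr[-1, ...])
                                  ~~~^^^^^^^^^
IndexError: index -1 is out of bounds for axis 0 with size 0
```

Emit:
drive_tool(
  plan=[
    [0.002, 0, 0.003, 0, 0, 0, -1],
    [0.0015, 0, 0.0025, 0, 0, 0, -1],
    [-0.0035, 0, 0.002, 0, 0, 0, -1],
    [-0.0035, 0, 0.002, 0, 0, 0, -1],
    [0, 0, 0, 0, 0, 0, -1],
  ],
)

```text
t: 14.15
tcp_pos: [0.5122, -0.0453, 0.0755]
tool_rot: [0.996, -0.093, 0.001, 0.003]
force: [0.0, 1.0, -1.0]
finger_gap: 0.574
gripper_force: 31.5
```

```bash
python3 st.py
```

```text
14.15 [ 55.8 -46.5  28. ] [-0.3   0.66  1.84 -0.01  0.64  1.46] F bed [-0.6  1.  -0.8] 0.574 31.51317536830902
```

Emit:
drive_tool(
  plan=[
    [0.001, 0, 0.0025, 0, 0, 0, -1],
    [-0.002, 0, 0.001, 0, 0, 0, -1],
    [-0.002, 0, 0.001, 0, 0, 0, -1],
    [0, 0, 0, 0, 0, 0, -1],
  ],
)

```text
t: 14.55
tcp_pos: [0.5099, -0.045, 0.071]
tool_rot: [0.996, -0.093, 0.002, 0.003]
force: [-0.4, 0.5, -1.5]
finger_gap: 0.572
gripper_force: 31.5
```

```bash
python3 st.py
```

```text
14.55 [ 51.5 -46.6  25.2] [-0.3   0.66  1.85 -0.01  0.62  1.46] F bed [-1.2  0.4 -1.1] 0.572 31.51309311389923
```

Emit:
drive_tool(
  plan=[
    [-0.0005, 0, 0.002, 0, 0, 0, -1],
    [-0.001, 0, 0.001, 0, 0, 0, -1],
    [0, 0, 0, 0, 0, 0, -1],
  ],
)

```text
t: 14.85
tcp_pos: [0.5103, -0.0452, 0.0701]
tool_rot: [0.996, -0.093, 0.004, 0.003]
force: [-1.3, 1.7, 12.5]
finger_gap: 0.575
gripper_force: 32.9
```

```bash
python3 st.py
```

```text
14.85 [ 51.4 -46.7  24.3] [-0.3   0.66  1.86 -0.01  0.61  1.46] F bed [ 4.9  1.4 11.6] 0.575 32.88741409778595
```

Emit:
drive_tool(
  plan=[
    [0, -0.003, -0.0015, 0, 0, 0, -1],
    [0, -0.002, 0, 0, 0, 0, -1],
    [0, 0, 0, 0, 0, 0, 0.33],
    [0, 0, 0, 0, 0, 0, 0.33],
    [0, 0, 0, 0, 0, 0, 0.33],
    [0, 0, 0, 0, 0, 0, 0.33],
  ],
)

```text
t: 15.45
tcp_pos: [0.5098, -0.04, 0.0694]
tool_rot: [0.996, -0.093, 0.002, 0.003]
force: [0.2, 0.1, 0.5]
finger_gap: 0.668
gripper_force: 0.0
```

```bash
python3 st.py
```

```text
15.45 [ 49.8 -41.6  24.4] [-0.29  0.66  1.86 -0.01  0.62  1.47] F bed [0.4 0.1 0.3] 0.668 0.0
```

Emit:
drive_tool(
  plan=[
    [0, 0, -0.01, 0, 0, 0, 0.33],
    [0, 0, -0.02, 0, 0, 0, 0.33],
    [0, 0, -0.03, 0, 0, 0, 0.33],
    [0, 0, -0.03, 0, 0, 0, 0.33],
    [0, 0.025, 0, 0, 0, 0, -1],
    [0, 0.015, 0, 0, 0, 0, -1],
    [0, 0, 0, 0, 0, 0, -1],
  ],
)

```text
t: 16.15
tcp_pos: [0.5024, -0.0802, 0.1609]
tool_rot: [0.996, -0.094, 0.003, 0.003]
force: [0.4, 0.5, -0.5]
finger_gap: 0.155
gripper_force: 0.0
```

```bash
cat > rw.py <<'E'
from bed import *
d=snap('wrist');P=tob(pts(d));ok=d['z_map']>0;I=d['image']
def run():
    m=ok&(P[...,0]>.01)&(P[...,0]<.08)&(abs(P[...,1])<.1)&(P[...,2]>.015)&(P[...,2]<.056)&(I.min(2)>80)
    for y0 in CY:
        q=P[m&(abs(P[...,1]-y0)<.024)&(P[...,2]>.03)]
        if len(q)<50: print(y0,len(q));continue
        c,a,e=cyl(q,.025,np.array([.04,y0,.025]),np.array([1.,0,0]))
        w=ok&(abs(P[...,1]-y0)<.015)&(P[...,2]>.03)&(P[...,2]<.06)&(P[...,0]>-.03)&(P[...,0]<.1)&(I.min(2)>80)
        print((c*1000).round(1),a.round(3),len(q),'foot x',(np.percentile(P[w][:,0],[.3,2])*1000).round(1))
    b=P[ok&(P[...,0]>.08)&(P[...,0]<.11)&(P[...,1]<-.07)&(P[...,1]>-.1)&(abs(P[...,2])<.012)];print('bed z',np.median(b[:,2])*1000 if len(b) else None)
    for sg in(1,-1):
        c=P[ok&(P[...,0]>.03)&(P[...,0]<.115)&(sg*P[...,1]>.09)&(sg*P[...,1]<.13)&(abs(P[...,2]-.034)<.004)];print('cheek',sg,(np.percentile(c[:,1],[1,50,99])*1000).round(1) if len(c) else 0)
E
python3 - <<'E'
import st,rw
rw.CY=(.08,.03,-.042);rw.run()
from bed import *
delta(tow([.04,-.086,.027]),down(-10.7))
E
```

```text
16.15 [ 95.7 -82.5 103.6] [-0.38  0.5   1.81 -0.01  0.83  1.39] F bed [-0.   0.5 -0.6] 0.155 0.0
[40.  76.8 26.7] [ 1.     0.011 -0.002] 3202 foot x [1. 4.]
[40.  27.4 26.8] [ 1.     0.002 -0.006] 3405 foot x [1.6 5.8]
[ 40.  -42.1  26.4] [ 1.     0.02  -0.005] 3412 foot x [2.7 8.1]
bed z 1.109874470102194
cheek 1 [106.8 108.8 112.1]
cheek -1 [-120.1 -113.6 -108.1]
turn [ 0.3  -0.35 -0.11] shift after [-9.6  4.4 93.8] | shift before [-10.2   3.9  93.7] world [-10.3  -2.5 -93.8]
```

Emit:
drive_tool(
  plan=[
    [-0.01, 0.0045, 0.01, 0, 0, 0, -1],
    [0, 0, 0.02, 0, 0, 0, -1],
    [0, 0, 0.02, 0, 0, 0, -1],
    [0, 0, 0.02, 0, 0, 0, -1],
    [0, 0, 0.015, 0, 0, 0, -1],
    [0, 0, 0.008, 0, 0, 0, -1],
    [0, 0, 0, 0, 0, 0, -1],
  ],
)

```text
t: 16.9
tcp_pos: [0.4913, -0.0811, 0.0659]
tool_rot: [0.996, -0.093, 0.001, 0.002]
force: [-0.0, -0.3, 0.4]
finger_gap: -0.003
gripper_force: 0.0
```

```bash
python3 st.py
```

```text
16.9 [ 39.  -85.4  26.7] [-0.39  0.66  1.89 -0.01  0.59  1.38] F bed [ 0.2 -0.3  0.4] -0.003 0.0
```

Emit:
drive_tool(
  plan=[
    [0, -0.004, 0, 0, 0, 0, -1],
    [0, -0.004, 0, 0, 0, 0, -1],
    [0, -0.004, 0, 0, 0, 0, -1],
    [0, -0.004, 0, 0, 0, 0, -1],
    [0, -0.004, 0, 0, 0, 0, -1],
    [0, -0.003, 0, 0, 0, 0, -1],
    [0, -0.0015, 0, 0, 0, 0, -1],
    [0, 0, 0, 0, 0, 0, -1],
  ],
)

```text
t: 17.7
tcp_pos: [0.4965, -0.0577, 0.0668]
tool_rot: [0.996, -0.093, 0.002, 0.003]
force: [-0.0, 0.4, 0.6]
finger_gap: -0.001
gripper_force: 0.1
```

```bash
python3 st.py
```

```text
17.7 [ 40.  -61.5  27. ] [-0.34  0.66  1.89 -0.01  0.59  1.43] F bed [0.2 0.4 0.6] -0.001 0.13679282739758492
```

Emit:
drive_tool(
  plan=[
    [0, -0.002, 0, 0, 0, 0, -1],
    [0, 0, 0, 0, 0, 0, -1],
  ],
)

```text
t: 17.9
tcp_pos: [0.4966, -0.0573, 0.0668]
tool_rot: [0.996, -0.092, 0.002, 0.004]
force: [-3.1, -8.6, 2.5]
finger_gap: -0.003
gripper_force: 3.6
```

```bash
python3 st.py
```

```text
17.9 [ 40.1 -61.1  27. ] [-0.33  0.66  1.89 -0.01  0.59  1.43] F bed [-0.  -9.1  2.9] -0.003 3.603535294532776
```

Emit:
drive_tool(
  plan=[
    [0, 0.004, 0, 0, 0, 0, -1],
    [0, 0, -0.02, 0, 0, 0, -1],
    [0, 0, -0.04, 0, 0, 0, -1],
    [0, 0, -0.045, 0, 0, 0, -1],
    [0, 0.03, -0.045, 0, 0, 0, 0],
    [0.02, 0.045, -0.02, 0, 0, 0, 1],
    [0.02, 0.045, 0, 0, 0, 0, 1],
    [0.02, 0.04, 0, 0, 0, 0, 1],
    [0, 0, 0, 0, 0, 0, 1],
  ],
)

```text
t: 18.8
tcp_pos: [0.5268, -0.2281, 0.2339]
tool_rot: [0.995, -0.096, 0.005, 0.005]
force: [-0.8, 0.1, -0.2]
finger_gap: 0.845
gripper_force: 0.0
```

```bash
python3 - <<'E'
import json
from bed import *
json.dump(list(O+v*-.0016),open('O.json','w'))
E
python3 - <<'E'
import st,rw
rw.CY=(.08,.03,-.02);rw.run()
from bed import *
d=rw.d;P=pts(d);save(d,'w4.png');p=P[d['z_map']>0]
q=p[box(p,[.53,-.33,.01],[.70,-.19,.1])];z=q[:,2]
for nm,m in(('rib top',z>.072),('body top',(z>.040)&(z<.052)),('all',z>.015)):
    t=q[m]; print(nm,m.sum(),cv2.minAreaRect((t[:,:2]*1000).astype(np.float32)) if m.sum()>5 else '',np.median(t,0).round(4))
E
```

```text
18.8 [ 176.7 -221.7  141. ] [-0.6   0.47  1.58 -0.    1.08  1.16] F bed [-0.8 -0.   0.2] 0.845 0.0
0.08 0
[40.  28.5 27. ] [1.    0.02  0.015] 1262 foot x [0.5 2.8]
[ 40.  -21.6  26.7] [ 1.     0.007 -0.003] 1831 foot x [1.4 5.2]
bed z 1.3771280635449237
cheek 1 0
cheek -1 [-118.9 -114.6 -106.9]
rib top 1970 ((620.50830078125, -261.419677734375), (22.016353607177734, 63.90468978881836), 69.8973159790039) [ 0.6218 -0.2615  0.0788]
body top 4420 ((620.8182983398438, -260.6631164550781), (60.63042068481445, 90.2860336303711), 70.10028839111328) [ 0.6235 -0.2564  0.0464]
all 6398 ((620.8182983398438, -260.6631164550781), (60.63042068481445, 90.2860336303711), 70.10028839111328) [ 0.6227 -0.2597  0.0468]
```

View pics/w4.png

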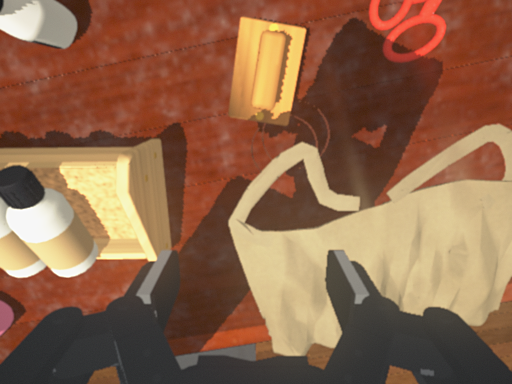

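```bash
python3 - <<'E'
from bed import *
delta([.6205,-.2605,.13],tb(-20,-30))
E
```

```text
turn [  2.64 -30.35   8.79] shift after [139.8   1.   38.3] | shift before [ 99.8  16.5 103.8] world [  95.4  -35.8 -103.1]
```

Emit:
drive_tool(
  plan=[
    [0.02, 0.004, 0, 0.38, -4.34, 1.26, 1],
    [0, 0, 0, 0.38, -4.34, 1.26, 1],
    [0, 0, 0, 0.38, -4.34, 1.26, 1],
    [0, 0, 0, 0.38, -4.34, 1.26, 1],
    [0, 0, 0, 0.38, -4.34, 1.26, 1],
    [0, 0, 0, 0.38, -4.34, 1.26, 1],
    [0, 0, 0, 0.38, -4.34, 1.26, 1],
    [0, 0, 0, 0, 0, 0, 1],
  ],
  newtons=60,
)

```text
t: 19.65
tcp_pos: [0.5435, -0.2283, 0.2313]
tool_rot: [0.951, -0.165, -0.258, -0.045]
force: [1.2, 0.1, 0.0]
finger_gap: 0.997
gripper_force: 0.0
```

```bash
python3 - <<'E'
import st
from bed import *
delta([.6205,-.2605,.12],tb(-20,-30))
E
```

```text
19.65 [ 189.7 -218.8  130.5] [-0.54  0.73  1.18 -0.1   1.75  1.38] F bed [ 1.1  0.3 -0.6] 0.997 0.0
turn [0.07 0.32 0.28] shift after [127.8   4.   54.7] | shift before [128.1   4.5  54. ] world [  77.   -32.2 -111.3]
```

Emit:
drive_tool(
  plan=[
    [0.026, 0.002, 0.011, 0, 0.3, 0.3, 1],
    [0.026, 0.002, 0.011, 0, 0, 0, 1],
    [0.026, 0, 0.011, 0, 0, 0, 1],
    [0.026, 0, 0.011, 0, 0, 0, 1],
    [0.024, 0, 0.011, 0, 0, 0, 1],
    [0, 0, 0, 0, 0, 0, 1],
  ],
)

```text
t: 20.25
tcp_pos: [0.6194, -0.2606, 0.1181]
tool_rot: [0.951, -0.168, -0.256, -0.045]
force: [-0.4, 0.9, -0.1]
finger_gap: 1.004
gripper_force: 0.0
```

```bash
python3 - <<'E'
import st
from bed import *
delta([.6205,-.2603,.068],tb(-20,-30))
E
```

```text
20.25 [ 203.  -236.4   -7.7] [-0.53  0.96  0.98 -0.09  1.72  1.4 ] F bed [-0.6  0.8  0.2] 1.004 0.0
turn [ 0.04  0.09 -0.01] shift after [25.8 -0.6 43. ] | shift before [25.9 -0.6 42.9] world [  1.1   0.3 -50.1]
```

Emit:
drive_tool(
  plan=[
    [0.008, 0, 0.013, 0, 0, 0, 1],
    [0.008, 0, 0.014, 0, 0, 0, 1],
    [0.007, -0.0005, 0.011, 0, 0, 0, 1],
    [0.003, 0, 0.005, 0, 0, 0, 1],
    [0, 0, 0, 0, 0, 0, 0],
    [0, 0, 0, 0, 0, 0, -0.3],
    [0, 0, 0, 0, 0, 0, -0.6],
    [0, 0, 0, 0, 0, 0, -1],
    [0, 0, 0, 0, 0, 0, -1],
    [0, 0, 0, 0, 0, 0, -1],
  ],
)

```text
t: 21.25
tcp_pos: [0.6221, -0.2625, 0.0725]
tool_rot: [0.952, -0.169, -0.253, -0.043]
force: [0.1, 0.6, 2.7]
finger_gap: 0.244
gripper_force: 61.1
```

```bash
python3 - <<'E'
import st
from bed import *
delta([.6205,-.2603,.068],tb(-20,-30))
E
```

```text
21.25 [ 182.7 -237.9  -48.7] [-0.53  1.01  0.99 -0.09  1.65  1.41] F bed [1.3 0.6 2.3] 0.244 61.1042582988739
turn [ 0.12 -0.25 -0.14] shift after [ 0.3 -1.6  5. ] | shift before [ 0.3 -1.6  5. ] world [-1.6  2.2 -4.5]
```

Emit:
drive_tool(
  plan=[
    [0, 0, 0, 0, 0, 0, 0],
    [0, 0, 0, 0, 0, 0, 0],
    [0, -0.0005, 0.002, 0, 0, 0, 0],
    [0, -0.0005, 0.002, 0, 0, 0, 0],
    [0, 0, 0, 0, 0, 0, 0],
  ],
)

```text
t: 21.75
tcp_pos: [0.6197, -0.2604, 0.0677]
tool_rot: [0.951, -0.169, -0.254, -0.044]
force: [0.2, 0.0, 0.5]
finger_gap: 0.501
gripper_force: 0.0
```

```bash
python3 - <<'E'
import st
from bed import *
delta([.6205,-.2603,.068],tb(-20,-30))
E
```

```text
21.75 [ 177.9 -236.2  -51.5] [-0.53  1.02  1.   -0.09  1.64  1.41] F bed [0.4 0.  0.3] 0.501 0.0
turn [ 0.09 -0.11 -0.12] shift after [ 0.5 -0.4 -0.7] | shift before [ 0.5 -0.4 -0.7] world [0.8 0.1 0.3]
```

Emit:
drive_tool(
  plan=[
    [0, 0, 0, 0, 0, 0, -0.4],
    [0, 0, 0, 0, 0, 0, -1],
    [0, 0, 0, 0, 0, 0, -1],
    [0, 0, 0, 0, 0, 0, -1],
    [0, 0, 0, 0, 0, 0, -1],
  ],
)

```text
t: 22.25
tcp_pos: [0.6203, -0.261, 0.0683]
tool_rot: [0.952, -0.169, -0.253, -0.043]
force: [0.6, -1.0, -0.9]
finger_gap: 0.242
gripper_force: 59.0
```

```bash
python3 - <<'E'
import st
from bed import *
delta([.6205,-.2603,.068],tb(-20,-30))
E
```

```text
22.25 [ 178.8 -236.7  -51.3] [-0.53  1.02  0.99 -0.09  1.64  1.41] F bed [ 0.3 -0.9 -1.2] 0.242 59.04893159866333
turn [ 0.11 -0.22 -0.14] shift after [ 0.1 -0.7  0.3] | shift before [ 0.1 -0.7  0.3] world [ 0.2  0.7 -0.3]
```

Emit:
drive_tool(
  plan=[
    [-0.01, 0, -0.017, 0, 0, 0, -1],
    [-0.017, 0, -0.03, 0, 0, 0, -1],
    [-0.02, 0, -0.035, 0, 0, 0, -1],
    [-0.02, 0, -0.035, 0, 0, 0, -1],
    [-0.02, 0, -0.035, 0, 0, 0, -1],
    [0, 0, 0, 0, 0, 0, -1],
  ],
)

```text
t: 22.85
tcp_pos: [0.6228, -0.2615, 0.2519]
tool_rot: [0.953, -0.169, -0.247, -0.041]
force: [0.4, -0.4, -1.4]
finger_gap: 0.246
gripper_force: 58.9
```

```bash
python3 - <<'E'
import st
from bed import *
delta(tow([.065,-.077,.067])+[0,0,.10],down(-10.7))
E
```

```text
22.85 [ 272.9 -236.7  106.4] [-0.52  0.83  0.89 -0.09  1.92  1.39] F bed [-0.3 -0.3 -1.5] 0.246 58.925864696502686
turn [-2.08 28.99 -9.23] shift after [-160.4 -159.7   38.1] | shift before [-142.9 -131.7  122.1] world [-127.9  186.7  -38.1]
```

Emit:
drive_tool(
  plan=[
    [0, 0, 0, -0.3, 4.14, -1.32, -1],
    [0, 0, 0, -0.3, 4.14, -1.32, -1],
    [0, 0, 0, -0.3, 4.14, -1.32, -1],
    [0, 0, 0, -0.3, 4.14, -1.32, -1],
    [0, 0, 0, -0.3, 4.14, -1.32, -1],
    [0, 0, 0, -0.3, 4.14, -1.32, -1],
    [0, 0, 0, -0.3, 4.14, -1.32, -1],
    [0, 0, 0, 0, 0, 0, -1],
  ],
)

```text
t: 23.65
tcp_pos: [0.6178, -0.2589, 0.2432]
tool_rot: [0.996, -0.093, -0.008, -0.004]
force: [0.4, -0.0, -2.7]
finger_gap: 0.247
gripper_force: 58.8
```

Emit:
drive_tool(
  plan=[
    [-0.02, -0.02, 0, 0, 0, 0, -1],
    [-0.027, -0.027, 0, 0, 0, 0, -1],
    [-0.027, -0.027, 0, 0, 0, 0, -1],
    [-0.027, -0.027, 0, 0, 0, 0, -1],
    [-0.027, -0.027, 0, 0, 0, 0, -1],
    [-0.02, -0.02, 0, 0, 0, 0, -1],
    [-0.012, -0.012, 0, 0, 0, 0, -1],
    [0, 0, 0, 0, 0, 0, -1],
  ],
)

```text
t: 24.45
tcp_pos: [0.4915, -0.0717, 0.2461]
tool_rot: [0.996, -0.092, -0.008, -0.003]
force: [1.1, -0.6, -1.6]
finger_gap: 0.25
gripper_force: 59.1
```

```bash
python3 - <<'E'
import st,rw
rw.CY=(.08,.03,-.02);rw.run()
from bed import *
delta(tow([.065,-.077,.067])+[0,0,.10],down(-10.7))
for n in('side','scene'):
    d=snap(n);P=tob(pts(d));save(d,n+'5.png')
d=rw.d;save(d,'w5.png');P=rw.P;I=d['image'].astype(int)
T=R.from_quat(d['s']['tool_rot']).as_matrix();L=(pts(d)-d['s']['tcp_pos'])@T@tb(0,0)
ok=d['z_map']>0
# points near tool -> in bed-like frame relative to TCP
B=(pts(d)-d['s']['tcp_pos'])@RB
m=ok&(abs(B[...,0])<.055)&(B[...,1]>-.045)&(B[...,1]<.05)&(B[...,2]<.02)&(B[...,2]>-.075)
q=B[m];print(len(q));t=q[(q[:,2]<-.016)&(q[:,2]>-.032)];print(len(t),np.percentile(t,[1,50,99],axis=0).round(4).tolist())
if len(t)>50:
    c,n,k=plane(t,t=.003);n*=np.sign(n[2]);print('top plane',c.round(4),n.round(3),k)
np.savez('w5.npz',B=B,ok=ok,I=d['image'])
im=np.hstack([cv2.imread('pics/side5.png')[120:300,150:400],cv2.imread('pics/w5.png')[::,::][60:384:1,100:420][:180]]);
E
```

```text
24.45 [127.7 -74.6 183.5] [-0.37  0.36  1.74  0.    1.06  1.38] F bed [ 0.2 -0.4 -2. ] 0.25 59.05070185661316
[40.  78.4 26.7] [ 1.     0.006 -0.004] 2292 foot x [0.2 4.2]
[40.  28.5 26.6] [ 1.     0.002 -0.006] 2269 foot x [0.9 4.3]
[ 40.  -20.5  25.3] [ 1.   -0.02  0.02] 281 foot x [62.9 67.5]
bed z 1.0937624149837222
cheek 1 [ 91.1 107.6 115.1]
cheek -1 0
turn [-0.22  0.75  0.07] shift after [ 2.   1.2 32.5] | shift before [ 2.4  1.3 32.5] world [  1.7  -1.5 -32.5]
23148
9883 [[-0.0172, -0.0291, -0.0315], [0.0334, 0.0012, -0.0219], [0.0459, 0.0302, -0.0172]]
top plane [ 0.0255  0.0009 -0.022 ] [ 0.03  -0.005  1.   ] 8293
```

View pics/w5.png

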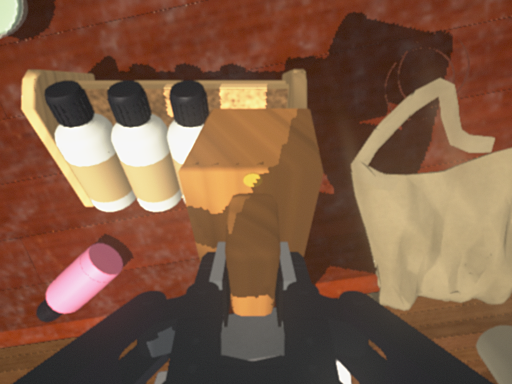

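Emit:
drive_tool(
  plan=[
    [0, 0, 0.01, 0, 0.8, 0, -1],
    [0, 0, 0.02, 0, 0.8, 0, -1],
    [-0.01, 0, 0.02, 0, 0, 0, -1],
    [-0.01, 0, 0.02, 0, 0, 0, -1],
    [0, 0, 0, 0, 0, 0, -1],
  ],
)

```text
t: 25.1
tcp_pos: [0.4716, -0.0697, 0.1735]
tool_rot: [0.996, -0.094, 0.004, -0.002]
force: [0.2, -0.6, -2.3]
finger_gap: 0.247
gripper_force: 59.0
```

```bash
python3 - <<'E'
import st
from bed import *
delta(tow([.052,-.0742,.090]),tb(-10.7,.9))
delta(tow([.049,-.0742,.072]),tb(-10.7,.9))
E
```

```text
25.1 [ 74.2 -76.3 130.6] [-0.39  0.44  1.88  0.01  0.82  1.37] F bed [-0.9 -0.6 -2.1] 0.247 58.98003280162811
turn [-0.32  0.48 -0.09] shift after [ 0.3 -2.1 46.3] | shift before [ 0.7 -1.9 46.3] world [  1.4   1.9 -46.3]
turn [-0.32  0.48 -0.09] shift after [ 6.5 -2.1 63.5] | shift before [ 7.  -1.8 63.4] world [  7.7   0.7 -63.3]
```

Emit:
drive_tool(
  plan=[
    [0, -0.001, 0.015, -0.3, 0.4, 0, -1],
    [0, -0.001, 0.015, 0, 0, 0, -1],
    [0, 0, 0.01, 0, 0, 0, -1],
    [0, 0, 0.005, 0, 0, 0, -1],
    [0, 0, 0, 0, 0, 0, -1],
    [0, 0, 0, 0, 0, 0, -1],
  ],
)

```text
t: 25.7
tcp_pos: [0.4756, -0.068, 0.1314]
tool_rot: [0.996, -0.093, 0.011, 0.002]
force: [-0.2, -0.1, -2.3]
finger_gap: 0.244
gripper_force: 59.1
```

```bash
python3 - <<'E'
import st
from bed import *
delta(tow([.049,-.0742,.073]),tb(-10.7,.9))
E
```

```text
25.7 [ 56.2 -73.9  92.3] [-0.38  0.52  1.91  0.01  0.69  1.38] F bed [-1.3 -0.1 -1.9] 0.244 59.090784788131714
turn [ 0.06 -0.4  -0.01] shift after [ 3.   0.3 20.3] | shift before [ 2.9  0.2 20.4] world [  3.3  -0.9 -20.3]
```

Emit:
drive_tool(
  plan=[
    [0.001, 0, 0.006, 0, 0, 0, -1],
    [0.001, 0, 0.006, 0, 0, 0, -1],
    [0.001, 0, 0.004, 0, 0, 0, -1],
    [0, 0, 0.003, 0, 0, 0, -1],
    [0, 0, 0, 0, 0, 0, -1],
  ],
)

```text
t: 26.2
tcp_pos: [0.478, -0.0682, 0.1115]
tool_rot: [0.996, -0.093, 0.01, 0.001]
force: [-0.7, -0.2, -2.7]
finger_gap: 0.243
gripper_force: 59.1
```

```bash
python3 - <<'E'
import st
from bed import *
delta(tow([.046,-.0742,.0685]),tb(-10.7,.6))
E
```

```text
26.2 [ 48.4 -73.7  73.8] [-0.38  0.56  1.92  0.01  0.65  1.38] F bed [-1.9 -0.3 -2. ] 0.243 59.09031093120575
turn [ 0.03 -0.57 -0.  ] shift after [0.6 0.5 5.8] | shift before [0.5 0.5 5.8] world [ 0.5 -0.6 -5.8]
```

Emit:
drive_tool(
  plan=[
    [0.0015, 0, 0.002, 0, 0, 0, -1],
    [0.001, 0, 0.002, 0, 0, 0, -1],
    [0, 0, 0, 0, 0, 0, -1],
  ],
)

```text
t: 26.5
tcp_pos: [0.4811, -0.0689, 0.108]
tool_rot: [0.996, -0.093, 0.011, 0.001]
force: [0.7, 0.2, -2.2]
finger_gap: 0.249
gripper_force: 59.1
```

```bash
python3 st.py
```

```text
26.5 [ 49.3 -73.8  69.3] [-0.37  0.57  1.91  0.01  0.64  1.38] F bed [-0.5  0.3 -2.3] 0.249 59.07824456691742
```

Emit:
drive_tool(
  plan=[
    [-0.0005, 0, 0.0015, 0, 0, 0, -1],
    [-0.0005, 0, 0.001, 0, 0, 0, -1],
    [0, 0, 0, 0, 0, 0, -1],
  ],
)

```text
t: 26.8
tcp_pos: [0.4809, -0.0689, 0.1076]
tool_rot: [0.996, -0.093, 0.012, 0.002]
force: [-2.3, 0.7, 14.7]
finger_gap: 0.248
gripper_force: 61.5
```

```bash
python3 st.py
```

```text
26.8 [ 49.  -73.8  69. ] [-0.37  0.57  1.92  0.01  0.63  1.38] F bed [ 5.2  0.3 13.9] 0.248 61.53783917427063
```

Emit:
drive_tool(
  plan=[
    [-0.0005, 0, -0.0012, 0, 0, 0, -1],
    [-0.0017, 0, 0.001, 0, 0, 0, -1],
    [-0.0009, 0, 0.0005, 0, 0, 0, -1],
    [0, 0, 0, 0, 0, 0, -1],
  ],
)

```text
t: 27.2
tcp_pos: [0.4764, -0.0679, 0.1049]
tool_rot: [0.996, -0.093, 0.01, 0.001]
force: [-1.0, -0.3, 0.2]
finger_gap: 0.25
gripper_force: 59.4
```

```bash
python3 st.py
```

```text
27.2 [ 43.6 -73.7  69. ] [-0.38  0.57  1.93  0.01  0.63  1.38] F bed [-0.7 -0.5  0.7] 0.25 59.38645362854004
```

Emit:
drive_tool(
  plan=[
    [-0.001, 0, 0.0006, 0, 0, 0, -1],
    [-0.0005, 0, 0.0005, 0, 0, 0, -1],
    [0, 0, 0, 0, 0, 0, -1],
  ],
)

```text
t: 27.5
tcp_pos: [0.476, -0.0679, 0.1048]
tool_rot: [0.996, -0.093, 0.012, 0.002]
force: [-0.9, 0.6, 8.1]
finger_gap: 0.247
gripper_force: 60.6
```

```bash
python3 st.py
```

```text
27.5 [ 43.3 -73.7  69. ] [-0.38  0.57  1.93  0.01  0.62  1.38] F bed [3.2 0.4 7.5] 0.247 60.63523292541504
```

Emit:
drive_tool(
  plan=[
    [-0.0015, 0, 0.0004, 0, 0, 0, -1],
    [-0.001, 0, 0.0003, 0, 0, 0, -1],
    [0, 0, 0, 0, 0, 0, -1],
  ],
)

```text
t: 27.8
tcp_pos: [0.4757, -0.0679, 0.1048]
tool_rot: [0.996, -0.093, 0.014, 0.002]
force: [2.4, 1.9, 10.4]
finger_gap: 0.242
gripper_force: 60.9
```

```bash
python3 st.py; python3 - <<'E'
from bed import *
for n in('side','scene'):
    d=snap(n);save(d,n+'6.png')
a=cv2.imread('pics/scene6.png')[150:280,180:340];b=cv2.imread('pics/side6.png')[140:270,180:340]
cv2.imwrite('pics/c6.png',np.hstack([cv2.resize(a,None,fx=2.4,fy=2.4,interpolation=3),cv2.resize(b,None,fx=2.4,fy=2.4,interpolation=3)]))
E
```

```text
27.8 [ 43.  -73.8  69.2] [-0.38  0.57  1.93  0.01  0.61  1.37] F bed [7.  2.4 8. ] 0.242 60.9464031457901
```

View pics/c6.png

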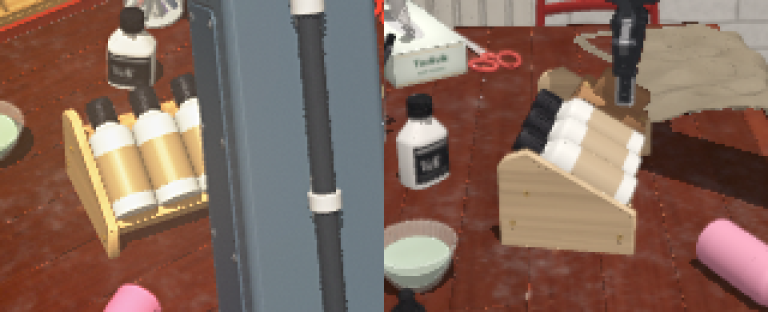

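The crops show three bottles touching in the rack and the chock seated at the right. Firm resistance downslope means it has reached the lip, so I'm releasing it.

Emit:
drive_tool(
  plan=[
    [0.001, 0, -0.001, 0, 0, 0, -0.6],
    [0, 0, 0, 0, 0, 0, -0.2],
    [0, 0, 0, 0, 0, 0, 0],
    [0, 0, 0, 0, 0, 0, 0],
    [0, 0, -0.01, 0, 0, 0, 0],
    [0, 0, -0.025, 0, 0, 0, 0],
    [0, 0, -0.04, 0, 0, 0, 0],
    [0, 0, -0.04, 0, 0, 0, 0],
    [0, 0, 0, 0, 0, 0, -1],
    [0, 0, 0, 0, 0, 0, -1],
  ],
)

```text
t: 28.9
tcp_pos: [0.4717, -0.067, 0.2205]
tool_rot: [0.996, -0.093, 0.012, 0.002]
force: [-0.0, 1.0, -1.0]
finger_gap: 0.167
gripper_force: 0.0
```

```bash
cat > chk.py <<'E'
import st,rw
rw.CY=(.08,.03,-.02);rw.run()
from bed import *
d=rw.d;P=rw.P;ok=d['z_map']>0
m=ok&(P[...,0]>-.02)&(P[...,0]<.12)&(P[...,1]<-.03)&(P[...,1]>-.12)&(P[...,2]>.03)&(P[...,2]<.09)
q=P[m]
t=q[(q[:,2]>.041)&(q[:,2]<.053)&(q[:,1]<-.05)];c,n,k=plane(t,t=.003);n*=np.sign(n[2]);print('top',c.round(4),n.round(3),k,(np.percentile(t,[1,99],axis=0)*1000).round(1).tolist())
print(cv2.minAreaRect((t[:,:2]*1000).astype(np.float32)))
r=q[q[:,2]>.07];print('rib',np.median(r,0).round(4) if len(r) else 0,len(r), cv2.minAreaRect((r[:,:2]*1000).astype(np.float32)) if len(r)>9 else '')
E
python3 chk.py
```

```text
28.9 [ 97.3 -73.7 171.5] [-0.38  0.36  1.84  0.    0.92  1.38] F bed [-0.7  0.9 -0.8] 0.167 0.0
[40.  78.5 26.7] [ 1.     0.004 -0.005] 3029 foot x [1.5 4.6]
[40.  28.5 26.6] [ 1.     0.005 -0.004] 2993 foot x [1.  4.3]
[ 40.  -21.5  26.5] [ 1.     0.001 -0.004] 2925 foot x [1.3 4.6]
bed z 1.3488211057332309
cheek 1 [ 91.1 107.6 115.1]
cheek -1 [-118.3 -111.5  -91.9]
top [ 0.0586 -0.0779  0.047 ] [ 0.003 -0.003  1.   ] 3252 [[3.4, -103.2, 41.5], [90.4, -50.4, 51.3]]
((45.77519989013672, -76.81253051757812), (90.64474487304688, 53.69883346557617), 0.20520898699760437)
rib [ 0.0557 -0.0745  0.0796] 1617 ((46.37008285522461, -74.38257598876953), (63.135414123535156, 21.968780517578125), 0.24028992652893066)
```

```bash
python3 -c "
from station import manip
print(manip.sign_off())"
```

```text
the job is handed in; nothing more can be done
None
```

The job is handed in at about 29 s: the last wrist-camera measurement showed the three bottles touching against the left cheek, feet at the lip, with the chock flat on the bed at the lip between the last bottle and the right cheek; the arm was clear, and I saw no contact with the bowl or standing bottles but did not re-measure them.

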